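# Set the link pins of the bayonet test socket, earth first and live last

### The arm

A 6-joint arm with a two-finger parallel gripper is mounted at the origin on the work surface. World frame = base frame: x ahead of the robot, y to its left, z up, the work surface at z = 0. Lengths are in mm, angles in rad, forces in N, time in s.
With the tool pointing down it reaches from about 350 to 975 mm from the base axis. Payload 7.1 kg.
Tool frame: the origin (TCP) lies between the finger pads; the fingertips stand 8 mm ahead of it and the grasp point (between the pads) lies 11 mm behind it; x points along the fingers, y is the direction in which the jaws open and shut, and the axes are right-handed (so a half turn about x gives the same grasp; the last joint's range is limited). The gripper opens to 88 mm and grips with 3 to 60 N. Pads are 20 mm wide; open, the fingers measure 115 mm over their backs; the gripper's body (75 mm by 178 mm) begins 61 mm behind the grasp point.
Start: joints at [-1.119, 0.423, 1.63, -0, 1.089, -0.019], TCP at [283.513, -556.978, 230.675] pointing down, gripper open.
Joint ranges: [-3, 3], [-0.9, 2.11], [0.09, 2.58], [-1.31, 4.45], [0.11, 2.69], [-2.54, 2.54]. Speed limits (rad/s): [2.39, 2.39, 3.01, 3.14, 3.14, 3.14].

### API

Orientations are given as a rotation vector (axis times angle).
In Python, from workcell import ctrl gives the robot as it stands.
- The arm moves only by the tool apply_moves, never from a script. Its argument "increments" is a list of rows, each an object with "gripper": the opening in per cent of the stroke, from 0 (shut) to 100 (fully open); "delta_pos": the shift along the tool's x, y, z in cm, a list of three; "dr": the turn, a rotation vector about the tool's x, y, z in rad, a list of three. In form: [{"gripper": gripper, "delta_pos": [dx, dy, dz], "dr": [ax, ay, az]}, ...]. A call has exactly 5 rows; each row shifts and turns the commanded pose from where the row before left it, along the tool's axes as they then stand; what a row does not reach is not made up. A row lasts 1/12 s, in which the tool goes at most 41.7 mm and 7.16 degrees, less where a joint would pass 70% of its speed; a pose out of reach is approached as far as the arm can. A call with a gripper value outside its range is refused whole. The fingers move at their own pace and stop on an object; the grip force is fixed at half the most. Time passes only in rows, so rows that do not move let the fingers close, or fill a call up. It gives the time, the measured TCP pose, the force and the opening at its end, in the units of the state.
- ctrl.get_obs(): the state, without advancing time (a new reading comes with each control period).
- ctrl.get_image(name): name is "scene" or "top" or "wrist"; returns a dict with "img" (384x512x3 uint8, red, green, blue), "range_z" (384x512 float32, mm along the optical axis (not along the pixel's ray), 0 where there is no reading), "mtx" (3x3 intrinsics, pixels), "rvec" (rotation vector, rad) and "tvec" (3), from world to camera coordinates, as OpenCV has them. Camera axes: x right, y down, z forward; pixel columns grow to the right and rows downward; lengths in mm; the calibration is good to about 2 mm. The wrist camera is an equidistant fisheye: a pixel r from the principal point sees the ray r / f radians off the axis. A picture is of the moment at which its call begins.
- ctrl.close_job(): hands the job in, once; it reports no verdict.
The state is a dict: "t": time; "qpos": joint angles; "qvel": joint speeds; "joint_torque": joint torques, N m; "ee_pos": TCP position; "orientation": TCP orientation; "ft_force": force on the tool from outside, world axes, zero at the start; "moment": the same for the moment, N m; "width": finger opening in mm.
Only numpy, scipy, OpenCV 4.12 (cv2) and the standard library are available. Lean on these libraries where they do the work, as an engineer would, in place of code of your own. Each camera call takes 0.05 s, during which the arm holds its last target. There are 200 camera calls.

### The job

Make the relay test station ready by lightly pressing down its three steel link pins with the fingertips, in the safe order: first the earth pin (round domed head on its own black block), then the coil pin (square head on the other black block), and last the pin standing in the middle of the black bayonet socket. Push each pin gently about half-way down, 7 mm or so, so that it stays down when let go, and never press hard. Leave the grey plug, the brass bar, the orange boot and the chrome lamp where they stand.

Things in the scene. Friction and masses are not known exactly. Their poses are not given: they have to be found in the camera images.
- earth_block: black plastic terminal block, 60 x 60 mm and 40 mm high, screwed to the bench on a steel strap (30 mm along x by 102 mm along y, 8 mm thick) and carrying one upright push pin in the middle of its top: the earth pin, with a round domed head of 34 mm diameter. Origin on the bench under the block's centre, z up.
- earth_pin_top (a point): top centre of the earth pin's domed round head (steel, 34 mm diameter, 12 mm high); with the pin up it is 62 mm above the bench, 22 mm above its block. The point moves with the pin.
- earth_pin (a joint): the earth pin's slide, in m: 0 = up (as found), grows as the pin is pressed down; stop at 0.014 m. Moving it takes about 2.5 N at first, 4.5 N at 0.008 m and 6 N near the stop; it stays down when let go (from the stop it creeps back to about 0.010 m). It counts as down from 0.004 m; about half its travel is the natural push.
- coil_block: black plastic terminal block, 60 x 60 mm and 40 mm high, screwed to the bench on a steel strap (30 mm along x by 102 mm along y, 8 mm thick) and carrying one upright push pin in the middle of its top: the coil pin, with a flat square head of 32 x 32 mm. Origin on the bench under the block's centre, z up.
- coil_pin_top (a point): top centre of the coil pin's flat square head (steel, 32 x 32 mm, 10 mm high); with the pin up it is 62 mm above the bench, 22 mm above its block. The point moves with the pin.
- coil_pin (a joint): the coil pin's slide, in m: 0 = up (as found), grows as the pin is pressed down; stop at 0.014 m. Moving it takes about 2.5 N at first, 4.5 N at 0.008 m and 6 N near the stop; it stays down when let go (from the stop it creeps back to about 0.010 m). It counts as down from 0.004 m; about half its travel is the natural push.
- socket_plate: fixed steel plate, 120 mm (x) by 180 mm (y), 6 mm thick, carrying the round black bayonet socket (56 mm outside, flange 72 mm, rim 46 mm above the bench, two L-shaped slots) centred at y = -35 mm of the plate. Origin on the bench under the plate's centre, z up.
- socket_pin_top (a point): top centre of the flat round head (steel, 22 mm diameter, 8 mm high) of the pin in the middle of the bayonet socket; with the pin up it is 68 mm above the bench, 22 mm above the socket's rim. The point moves with the pin.
- socket_pin (a joint): the socket pin's slide, in m: 0 = up (as found), grows as the pin is pressed down; stop at 0.014 m. Moving it takes about 2.5 N at first, 4.5 N at 0.008 m and 6 N near the stop; it stays down when let go (from the stop it creeps back to about 0.010 m). It counts as down from 0.004 m; about half its travel is the natural push.
- plug: loose grey bayonet plug standing on the steel plate, 32 mm diameter, 40 mm high, with two small side lugs; origin at the centre of its underside. To be left alone.
- shorting_bar: loose flat brass bar lying on the bench, 70 x 14 x 8 mm (x along its length); origin at the centre of its underside. To be left alone.
- probe_boot: loose orange silicone probe boot, a stiff ribbed sleeve standing on its 26 mm collar, 44 mm high; origin at the centre of its underside. To be left alone.
- lamp: loose squat chrome test lamp, 48 mm diameter, 36 mm high with its glass; origin at the centre of its underside. To be left alone.
Not all that is in view belongs to the job. What is shaped like the socket_plate but purple or red is not meant.

How it is judged (in metres and radians):
On the way, in this order (a step that is already met when the one before it is completed fails the run):
1. the earth pin is down, the other two still up (value of joint earth_pin above 0.004 m and value of joint each of coil_pin, socket_pin below 0.004 m), for 0.2 s.
2. then the coil pin is down too, the socket pin still up (value of joint each of earth_pin, coil_pin above 0.004 m and value of joint socket_pin below 0.004 m), for 0.2 s.
3. then the socket pin is down too (value of joint each of earth_pin, coil_pin, socket_pin above 0.004 m), for 0.2 s.
At the end, for the whole second after the job is handed in: All three pins stay pressed down by more than 4 mm with nothing touching them, and the plug, bar, boot and lamp stand within 15 mm of where they were, at rest (all of step 3 and distance of each of plug, shorting_bar, probe_boot, lamp from where it was at the start of the episode below 0.015 m and linear speed of each of plug, shorting_bar, probe_boot, lamp below 0.02 m/s).
It fails at once if the coil pin goes down (more than 4 mm) before the earth pin (value of joint coil_pin above 0.004 m and value of joint earth_pin below 0.004 m).
It fails at once if the socket pin goes down (more than 4 mm) before the coil pin or the earth pin (value of joint socket_pin above 0.004 m and value of joint any of coil_pin, earth_pin below 0.004 m).
It fails at once if anything presses hard, over 20 N, on a pin, its block, the socket or the plate (contact force between anything else and earth_block above 20 N or contact force between anything else and coil_block above 20 N or contact force between anything else and socket_plate above 20 N).
It fails at once if the plug, bar, boot or lamp is pushed away, lifted (15 mm) or knocked over (distance of any of plug, shorting_bar, probe_boot, lamp from where it was at the start of the episode above 0.015 m or angle between any of plug, shorting_bar, probe_boot, lamp's own z axis and vertical above 0.5 rad).
It also fails if it takes over 48 s, if anything falls off the work surface, if the arm or the gripper's body presses on something with over 40 N, if the wrist force passes 120 N, or if a joint passes its speed limit or range.

## Working session

There is one attempt and no reset: what is moved stays moved. The work goes in short steps, Python scripts to look and compute and a tool call to move; the robot and the scene stay as the last step left them, time stands still between calls to the robot, and variables do not carry over. Pictures are saved under pics/ and viewed, about 8 in all and at most 12, crops included, and the job is handed in when it is done.

Besides the shell and the picture viewer there is one more tool, called after "Call:" as a command line: name --argument value ..., lists and objects as JSON in quotes. apply_moves: Moves the arm, as the interface text tells. Its arguments: {"type":"object","properties":{"increments":{"type":"array","items":{"type":"object","properties":{"gripper":{"type":"number"},"delta_pos":{"type":"array","items":{"type":"number"}},"dr":{"type":"array","items":{"type":"number"}}}}}},"required":["increments"]}

```bash
mkdir -p pics
cat > h.py <<'E'
import numpy as np, cv2
from workcell import ctrl
def cap(n):
    d=ctrl.get_image(n); np.savez(f'{n}.npz',**d); return d
def world(d,u,v,z=None):
    """pixel -> world by depth, or on plane z (pinhole cams)"""
    K=np.array(d['mtx']);R=cv2.Rodrigues(np.array(d['rvec'],float))[0];t=np.array(d['tvec'],float).ravel()
    ray=np.linalg.inv(K)@[u,v,1]; C=-R.T@t; r=R.T@ray
    s=d['range_z'][int(round(v)),int(round(u))] if z is None else (z-C[2])/r[2]
    return C+s*r
E
python3 - <<'E'
from h import *
a=[cap(n)['img'] for n in('scene','top')]
for n,i in zip(('scene','top'),a): cv2.imwrite(f'pics/{n}0.png',cv2.resize(i[...,::-1],(800,600),interpolation=cv2.INTER_CUBIC))
o=ctrl.get_obs();print(o)
E
```

```text
{'t': 0.1, 'qpos': array([-1.11904779e+00,  4.23759751e-01,  1.63059409e+00,  1.03934575e-05,
        1.08860682e+00, -1.89948890e-02]), 'qvel': array([-0.00056001, -0.00012819, -0.00325922, -0.00083994, -0.00012386,
       -0.00110314]), 'joint_torque': array([ 7.66603898e-04, -5.45610845e+01, -2.74323964e+01,  6.45093829e-02,
        1.88001670e-02, -6.70332270e-06]), 'ee_pos': array([ 283.28437928, -556.56835092,  229.98999725]), 'orientation': array([ 1.9594247 ,  0.47131499, -1.95999847]), 'ft_force': array([-0.38449173,  1.25388552,  0.03732603]), 'moment': array([ 0.00295524,  0.0162566 , -0.02299476]), 'width': 87.76406442521119}
```

View pics/scene0.png

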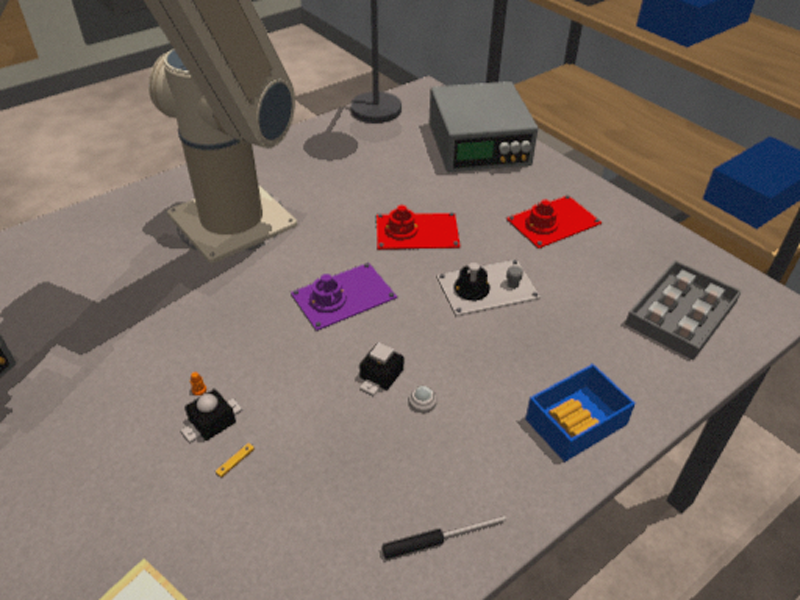

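View pics/top0.png

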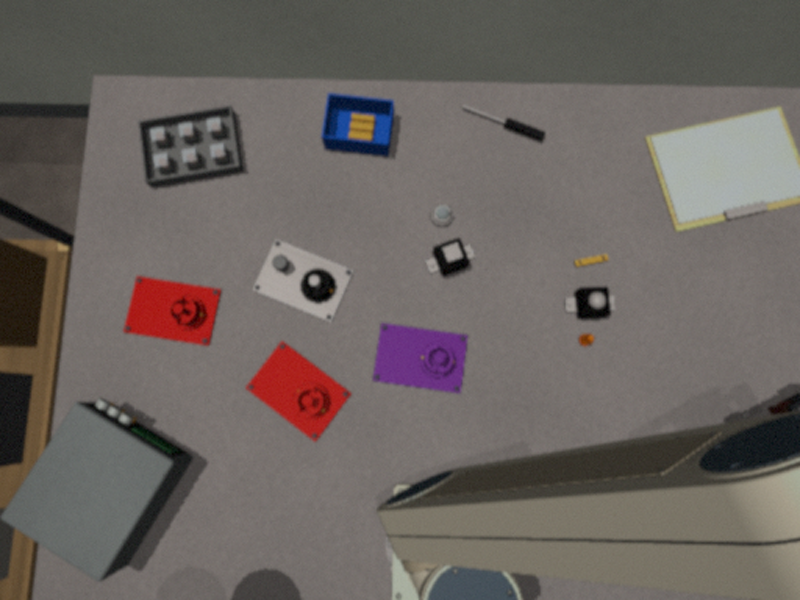

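Top view (800x600): the earth pin is at (598,299), the round head on a black block. The coil pin is at (453,252), with a square head. The black socket is on the steel plate at (318,283). Lookalikes are the two red plates (186,312) and (314,401) and the purple plate (438,360), and I reject all three by colour. Next I check these choices in close crops and measure them.

Run:
```python
from h import *
S=dict(np.load('scene.npz'));T=dict(np.load('top.npz'));k=.64
rows=[]
for n,d,pts in(('scene',S,[(207,403),(381,353),(475,270)]),('top',T,[(598,299),(453,252),(315,283)])):
    r=[]
    for u,v in pts:
        u*=k;v*=k;print(n,[world(d,u,v).round(1),])
        x,y=int(u),int(v);r.append(cv2.resize(d['img'][y-22:y+22,x-22:x+22,::-1],(264,264),interpolation=cv2.INTER_NEAREST))
    rows.append(np.hstack(r))
cv2.imwrite('pics/crop.png',np.vstack(rows))
```

```text
scene [array([ 486.3, -292.3,   63.8])]
scene [array([571.8,  -5.2,  65.2])]
scene [array([508.7, 270.8,  62.8])]
top [array([ 473.8, -289.8,   62.5])]
top [array([563.4,  -3.2,  62.5])]
top [array([493.1, 269.2,  69.3])]
```

View pics/crop.png

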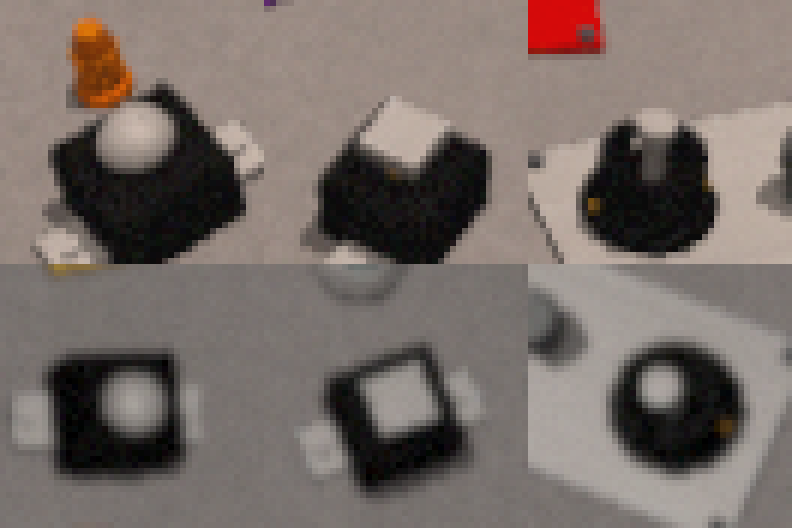

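Run:
```python
from h import *
for n,P in(('top',[(598,299),(453,252),(315,283)]),('scene',[(207,403),(381,353),(475,270)])):
    d=dict(np.load(n+'.npz'))
    for (u,v),zt in zip(P,(62,62,68)):
        u*=.64;v*=.64
        pts=np.array([[*world(d,x,y),x,y] for y in range(int(v)-15,int(v)+16) for x in range(int(u)-15,int(u)+16)])
        near=pts[(pts[:,2]>zt-8)&(pts[:,2]<zt+8)]
        m=near.mean(0); print(n,len(near),m.round(1),near.min(0).round(0)[:3],near.max(0).round(0)[:3])
o=ctrl.get_obs()
R=cv2.Rodrigues(o['orientation'])[0];print(R.round(3),o['ee_pos'])
```

```text
top 74 [ 472.1 -288.5   59.3  382.   192.1] [ 457. -305.   54.] [ 486. -274.   64.]
top 107 [562.3  -0.8  60.9 289.1 161.7] [543. -20.  55.] [581.  19.  66.]
top 38 [498.  271.9  66.  200.9 179.8] [489. 262.  60.] [507. 281.  71.]
scene 104 [ 478.5 -291.2   60.3  131.7  256.6] [ 459. -306.   54.] [ 493. -276.   66.]
scene 131 [567.4  -2.7  62.4 243.6 225.2] [548. -21.  54.] [587.  19.  69.]
scene 36 [502.1 271.8  67.6 302.9 170.4] [491. 260.  62.] [511. 285.  72.]
[[-0.001  0.454 -0.891]
 [ 0.001 -0.891 -0.454]
 [-1.    -0.001 -0.   ]] [ 283.28437928 -556.56835092  229.98999725]
```

Call:
apply_moves --increments '[{"gripper": 0, "delta_pos": [0.6, -1.5, -2.9], "dr": [0, 0, 0]}, {"gripper": 0, "delta_pos": [0.6, -1.5, -2.9], "dr": [0, 0, 0]}, {"gripper": 0, "delta_pos": [0.6, -1.5, -2.9], "dr": [0, 0, 0]}, {"gripper": 0, "delta_pos": [0.6, -1.5, -2.9], "dr": [0, 0, 0]}, {"gripper": 0, "delta_pos": [0.6, -1.5, -2.9], "dr": [0, 0, 0]}]'

```text
t: 0.52
ee_pos: [379.1, -422.9, 200.1]
orientation: [1.959, 0.47, -1.96]
ft_force: [0.3, 0.1, -0.3]
width: 58.1
```

Call:
apply_moves --increments '[{"gripper": 0, "delta_pos": [1, -1.5, -2.9], "dr": [0, 0, 0]}, {"gripper": 0, "delta_pos": [1, -1.5, -2.9], "dr": [0, 0, 0]}, {"gripper": 0, "delta_pos": [1, -1.5, -2.9], "dr": [0, 0, 0]}, {"gripper": 0, "delta_pos": [0, -1.5, -2.9], "dr": [0, 0, 0]}, {"gripper": 0, "delta_pos": [0, -1.5, -2.9], "dr": [0, 0, 0]}]'

```text
t: 0.93
ee_pos: [474.0, -289.9, 169.7]
orientation: [1.958, 0.471, -1.961]
ft_force: [0.6, 0.4, 0.3]
width: 24.8
```

Call:
apply_moves --increments '[{"gripper": 0, "delta_pos": [0.5, 0, 0], "dr": [0, 0, 0]}, {"gripper": 0, "delta_pos": [0.5, 0, 0], "dr": [0, 0, 0]}, {"gripper": 0, "delta_pos": [0.5, 0, 0], "dr": [0, 0, 0]}, {"gripper": 0, "delta_pos": [0, 0, 0], "dr": [0, 0, 0]}, {"gripper": 0, "delta_pos": [0, 0, 0], "dr": [0, 0, 0]}]'

```text
t: 1.35
ee_pos: [472.9, -292.5, 155.1]
orientation: [1.959, 0.469, -1.961]
ft_force: [-0.1, -0.1, 0.5]
width: 0.4
```

Call:
apply_moves --increments '[{"gripper": 0, "delta_pos": [2, 0, 0], "dr": [0, 0, 0]}, {"gripper": 0, "delta_pos": [2, 0, 0], "dr": [0, 0, 0]}, {"gripper": 0, "delta_pos": [2, 0, 0], "dr": [0, 0, 0]}, {"gripper": 0, "delta_pos": [0, 0, 0], "dr": [0, 0, 0]}, {"gripper": 0, "delta_pos": [0, 0, 0], "dr": [0, 0, 0]}]'

```text
t: 1.77
ee_pos: [473.0, -292.2, 95.2]
orientation: [1.959, 0.47, -1.962]
ft_force: [0.5, 0.7, 0.3]
width: 0.6
```

Run:
```python
from h import *
print(ctrl.get_obs()['ee_pos'],ctrl.get_obs()['ft_force'])
S=cap('scene')['img'];W=cap('wrist')['img']
a=cv2.resize(S[190:300,75:185,::-1],(400,400),interpolation=cv2.INTER_CUBIC)
b=cv2.resize(W[:,64:448,::-1],(400,400))
cv2.imwrite('pics/e1.png',np.hstack([a,b]))
```

```text
[ 472.97010911 -292.15923231   95.20656908] [0.47453805 0.74457283 0.26447562]
```

View pics/e1.png

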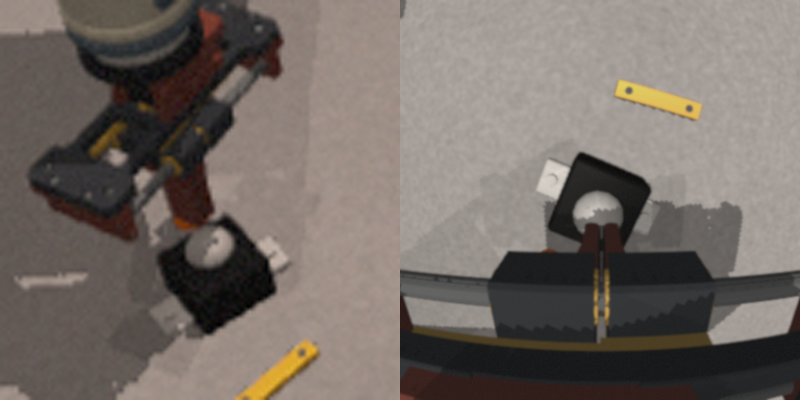

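Scene crop (left): the closed fingers hang just above the dome at (210,247). Wrist (right): the dome at (598,212) is centred laterally on the fingertips. I'll measure the dome from the wrist depth to get the fore/aft offset.

```bash
cat >> h.py <<'E'
def wcloud(d):
    K=np.array(d['mtx']);R=cv2.Rodrigues(np.array(d['rvec'],float))[0];t=np.array(d['tvec'],float).ravel()
    v,u=np.mgrid[:384,:512].astype(float)
    a=(u-K[0,2])/K[0,0];b=(v-K[1,2])/K[1,1];r=np.hypot(a,b)+1e-9
    z=d['range_z'];s=np.tan(r)/r
    P=np.stack([a*s*z,b*s*z,z],-1)
    W=(P-t)@R
    W[(z<=0)|(r>1.45)]=np.nan
    return W
def pinfit(d,c,zt,rad):
    W=wcloud(d); m=(np.hypot(W[...,0]-c[0],W[...,1]-c[1])<rad)&(abs(W[...,2]-zt)<9)
    v,u=np.nonzero(m); p=W[m]; print(len(p),'lo',np.percentile(p,1,0).round(1),'hi',np.percentile(p,99,0).round(1),'px',u.min(),u.max(),v.min(),v.max())
    return p
E
python3 - <<'E'
from h import *
d=dict(np.load('wrist.npz'));p=pinfit(d,(474,-290),58,30)
# sphere-cap fit to dome
q=p[(p[:,2]>54)]
A=np.c_[2*q,np.ones(len(q))];s=np.linalg.lstsq(A,(q**2).sum(1),rcond=None)[0];print('sphere',s[:3].round(1),np.sqrt(s[3]+(s[:3]**2).sum()).round(1),q[:,2].max())
S=dict(np.load('scene.npz'))
for P in((473,-292,87),(474,-290,62)): print((cv2.projectPoints(np.array([P],float),S['rvec'],S['tvec'],S['mtx'],None)[0].ravel()-[75,190])*400/110)
E
```

```text
1275 lo [ 463.2 -304.2   50.2] hi [ 491.9 -273.9   61.4] px 231 276 183 224
sphere [ 476.1 -289.5   42.3] 19.1 63.132325924033196
[194.61532285 213.82914103]
[204.56505699 235.71460653]
```

Call:
apply_moves --increments '[{"gripper": 0, "delta_pos": [0.5, -0.13, -0.34], "dr": [0, 0, 0]}, {"gripper": 0, "delta_pos": [0.7, 0, 0], "dr": [0, 0, 0]}, {"gripper": 0, "delta_pos": [0.6, 0, 0], "dr": [0, 0, 0]}, {"gripper": 0, "delta_pos": [0.3, 0, 0], "dr": [0, 0, 0]}, {"gripper": 0, "delta_pos": [0, 0, 0], "dr": [0, 0, 0]}]'

```text
t: 2.28
ee_pos: [475.9, -288.6, 73.8]
orientation: [1.958, 0.471, -1.961]
ft_force: [-0.0, -0.6, 0.0]
width: 0.6
```

Call:
apply_moves --increments '[{"gripper": 0, "delta_pos": [0.1, 0, 0], "dr": [0, 0, 0]}, {"gripper": 0, "delta_pos": [0.1, 0, 0], "dr": [0, 0, 0]}, {"gripper": 0, "delta_pos": [0.1, 0, 0], "dr": [0, 0, 0]}, {"gripper": 0, "delta_pos": [0.1, 0, 0], "dr": [0, 0, 0]}, {"gripper": 0, "delta_pos": [0, 0, 0], "dr": [0, 0, 0]}]'

```text
t: 2.7
ee_pos: [476.3, -289.0, 70.6]
orientation: [1.959, 0.47, -1.959]
ft_force: [-0.1, 0.1, 0.1]
width: 0.4
```

Call:
apply_moves --increments '[{"gripper": 0, "delta_pos": [0.1, 0, 0], "dr": [0, 0, 0]}, {"gripper": 0, "delta_pos": [0.1, 0, 0], "dr": [0, 0, 0]}, {"gripper": 0, "delta_pos": [0.1, 0, 0], "dr": [0, 0, 0]}, {"gripper": 0, "delta_pos": [0, 0, 0], "dr": [0, 0, 0]}, {"gripper": 0, "delta_pos": [0, 0, 0], "dr": [0, 0, 0]}]'

```text
t: 3.12
ee_pos: [476.4, -289.1, 67.7]
orientation: [1.959, 0.47, -1.959]
ft_force: [0.1, -0.3, 2.0]
width: 0.5
```

Call:
apply_moves --increments '[{"gripper": 0, "delta_pos": [0.1, 0, 0], "dr": [0, 0, 0]}, {"gripper": 0, "delta_pos": [0.1, 0, 0], "dr": [0, 0, 0]}, {"gripper": 0, "delta_pos": [0.1, 0, 0], "dr": [0, 0, 0]}, {"gripper": 0, "delta_pos": [0, 0, 0], "dr": [0, 0, 0]}, {"gripper": 0, "delta_pos": [0, 0, 0], "dr": [0, 0, 0]}]'

```text
t: 3.53
ee_pos: [476.4, -289.1, 64.6]
orientation: [1.959, 0.47, -1.959]
ft_force: [0.4, -0.4, 1.7]
width: 0.6
```

Call:
apply_moves --increments '[{"gripper": 0, "delta_pos": [0.1, 0, 0], "dr": [0, 0, 0]}, {"gripper": 0, "delta_pos": [0.1, 0, 0], "dr": [0, 0, 0]}, {"gripper": 0, "delta_pos": [0, 0, 0], "dr": [0, 0, 0]}, {"gripper": 0, "delta_pos": [0, 0, 0], "dr": [0, 0, 0]}, {"gripper": 0, "delta_pos": [0, 0, 0], "dr": [0, 0, 0]}]'

```text
t: 3.95
ee_pos: [476.4, -289.1, 62.6]
orientation: [1.959, 0.47, -1.959]
ft_force: [0.3, -1.0, 2.8]
width: 0.5
```

Call:
apply_moves --increments '[{"gripper": 0, "delta_pos": [0.1, 0, 0], "dr": [0, 0, 0]}, {"gripper": 0, "delta_pos": [0, 0, 0], "dr": [0, 0, 0]}, {"gripper": 0, "delta_pos": [0, 0, 0], "dr": [0, 0, 0]}, {"gripper": 0, "delta_pos": [-0.3, 0, 0], "dr": [0, 0, 0]}, {"gripper": 0, "delta_pos": [-1, 0, 0], "dr": [0, 0, 0]}]'

```text
t: 4.37
ee_pos: [475.2, -288.3, 73.6]
orientation: [1.958, 0.473, -1.962]
ft_force: [-1.2, -0.1, -0.5]
width: 0.8
```

Call:
apply_moves --increments '[{"gripper": 0, "delta_pos": [-1, 0, 0], "dr": [0, 0, 0]}, {"gripper": 0, "delta_pos": [-1, 0.13, 0.34], "dr": [0, 0, 0]}, {"gripper": 0, "delta_pos": [0, 0, 0], "dr": [0, 0, 0]}, {"gripper": 0, "delta_pos": [0, 0, 0], "dr": [0, 0, 0]}, {"gripper": 0, "delta_pos": [0, 0, 0], "dr": [0, 0, 0]}]'

```text
t: 4.78
ee_pos: [473.9, -291.8, 94.9]
orientation: [1.96, 0.469, -1.959]
ft_force: [-0.3, 0.2, 0.8]
width: 0.5
```

Run:
```python
from h import *
print(ctrl.get_obs()['ee_pos'])
d=dict(np.load('wrist.npz'));p=pinfit(d,(476,-290),52,16);print(np.median(p[:,2]))
d=cap('wrist');p=pinfit(d,(476,-290),52,16);print(np.median(p[:,2]),np.percentile(p[:,2],[80,90,97]))
```

```text
[ 473.87023294 -291.82174306   94.94054999]
1128 lo [ 463.7 -304.2   51.4] hi [ 491.4 -274.7   60.9] px 232 276 185 223
57.69469881341792
1167 lo [ 464.1 -304.3   43.4] hi [ 491.2 -274.8   53.2] px 233 276 183 219
49.98561189637392 [51.73991689 52.3066722  52.85772918]
```

The earth pin is down about 7.7 mm and stays there. Next is the coil pin at about (565,-2).

Call:
apply_moves --increments '[{"gripper": 0, "delta_pos": [-2, -2.17, -2.13], "dr": [0, 0, 0]}, {"gripper": 0, "delta_pos": [-1, -2.17, -2.13], "dr": [0, 0, 0]}, {"gripper": 0, "delta_pos": [0, -2.17, -2.13], "dr": [0, 0, 0]}, {"gripper": 0, "delta_pos": [0, -2.17, -2.13], "dr": [0, 0, 0]}, {"gripper": 0, "delta_pos": [0, -2.17, -2.13], "dr": [0, 0, 0]}]'

```text
t: 5.25
ee_pos: [519.7, -145.4, 124.5]
orientation: [1.959, 0.47, -1.96]
ft_force: [0.6, -0.2, -0.3]
width: 0.8
```

Call:
apply_moves --increments '[{"gripper": 0, "delta_pos": [0, -2.17, -2.13], "dr": [0, 0, 0]}, {"gripper": 0, "delta_pos": [0, -2.17, -2.13], "dr": [0, 0, 0]}, {"gripper": 0, "delta_pos": [0, -2.17, -2.13], "dr": [0, 0, 0]}, {"gripper": 0, "delta_pos": [0, -2.17, -2.13], "dr": [0, 0, 0]}, {"gripper": 0, "delta_pos": [0, -2.17, -2.13], "dr": [0, 0, 0]}]'

```text
t: 5.67
ee_pos: [565.2, -0.2, 124.1]
orientation: [1.958, 0.47, -1.96]
ft_force: [0.4, -0.2, -0.3]
width: 0.7
```

Call:
apply_moves --increments '[{"gripper": 0, "delta_pos": [1, 0, 0], "dr": [0, 0, 0]}, {"gripper": 0, "delta_pos": [1, 0, 0], "dr": [0, 0, 0]}, {"gripper": 0, "delta_pos": [1, 0, 0], "dr": [0, 0, 0]}, {"gripper": 0, "delta_pos": [0, 0, 0], "dr": [0, 0, 0]}, {"gripper": 0, "delta_pos": [0, 0, 0], "dr": [0, 0, 0]}]'

```text
t: 6.08
ee_pos: [564.1, -2.9, 93.4]
orientation: [1.957, 0.469, -1.963]
ft_force: [0.5, -1.0, 0.2]
width: 0.2
```

Run:
```python
from h import *
print(ctrl.get_obs()['ee_pos'])
d=cap('wrist');p=pinfit(d,(565,-2),62,30);print(np.median(p[:,2]))
S=cap('scene')['img']
a=cv2.resize(S[160:270,185:295,::-1],(400,400),interpolation=cv2.INTER_CUBIC)
cv2.imwrite('pics/c1.png',np.hstack([a,cv2.resize(d['img'][:,64:448,::-1],(400,400))]))
```

```text
[564.06495312  -2.85740327  93.40788001]
1559 lo [547.7 -15.9  53.7] hi [585.2  18.4  62.2] px 229 279 185 233
60.67602818813836
```

View pics/c1.png

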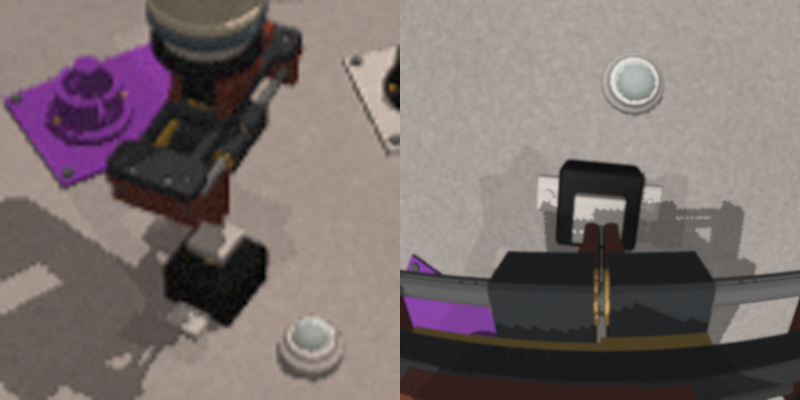

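Run:
```python
from h import *
d=dict(np.load('wrist.npz'));p=pinfit(d,(565,-2),62,30);p=p[p[:,2]>58]
f=np.array([.891,.454]);g=np.array([-.454,.891]);o=np.array([564.1,-2.9])
for n,e in(('f',f),('g',g)):
    print(n,np.percentile((p[:,:2]-o)@e,[.5,2,50,98,99.5]).round(1))
```

```text
1559 lo [547.7 -15.9  53.7] hi [585.2  18.4  62.2] px 229 279 185 233
f [-11.   -9.6   9.   19.1  19.8]
g [-14.8 -13.9   3.3  16.9  17.7]
```

The coil head sits about 3.5 mm forward and 1.5 mm sideways of the tip. The lamp is well clear.

Call:
apply_moves --increments '[{"gripper": 0, "delta_pos": [0.5, -0.15, -0.35], "dr": [0, 0, 0]}, {"gripper": 0, "delta_pos": [0.7, 0, 0], "dr": [0, 0, 0]}, {"gripper": 0, "delta_pos": [0.6, 0, 0], "dr": [0, 0, 0]}, {"gripper": 0, "delta_pos": [0.3, 0, 0], "dr": [0, 0, 0]}, {"gripper": 0, "delta_pos": [0, 0, 0], "dr": [0, 0, 0]}]'

```text
t: 6.6
ee_pos: [567.0, 1.2, 72.6]
orientation: [1.958, 0.47, -1.961]
ft_force: [0.6, 0.0, 1.2]
width: 0.3
```

Call:
apply_moves --increments '[{"gripper": 0, "delta_pos": [0.1, 0, 0], "dr": [0, 0, 0]}, {"gripper": 0, "delta_pos": [0.1, 0, 0], "dr": [0, 0, 0]}, {"gripper": 0, "delta_pos": [0.1, 0, 0], "dr": [0, 0, 0]}, {"gripper": 0, "delta_pos": [0.1, 0, 0], "dr": [0, 0, 0]}, {"gripper": 0, "delta_pos": [0, 0, 0], "dr": [0, 0, 0]}]'

```text
t: 7.02
ee_pos: [567.9, 1.2, 69.8]
orientation: [1.959, 0.47, -1.959]
ft_force: [-0.2, 0.4, 0.2]
width: 0.4
```

Call:
apply_moves --increments '[{"gripper": 0, "delta_pos": [0.1, 0, 0], "dr": [0, 0, 0]}, {"gripper": 0, "delta_pos": [0.1, 0, 0], "dr": [0, 0, 0]}, {"gripper": 0, "delta_pos": [0.1, 0, 0], "dr": [0, 0, 0]}, {"gripper": 0, "delta_pos": [0, 0, 0], "dr": [0, 0, 0]}, {"gripper": 0, "delta_pos": [0, 0, 0], "dr": [0, 0, 0]}]'

```text
t: 7.43
ee_pos: [567.9, 1.2, 66.7]
orientation: [1.959, 0.47, -1.959]
ft_force: [-0.7, 0.4, 2.2]
width: 0.8
```

Call:
apply_moves --increments '[{"gripper": 0, "delta_pos": [0.1, 0, 0], "dr": [0, 0, 0]}, {"gripper": 0, "delta_pos": [0.1, 0, 0], "dr": [0, 0, 0]}, {"gripper": 0, "delta_pos": [0.1, 0, 0], "dr": [0, 0, 0]}, {"gripper": 0, "delta_pos": [0, 0, 0], "dr": [0, 0, 0]}, {"gripper": 0, "delta_pos": [0, 0, 0], "dr": [0, 0, 0]}]'

```text
t: 7.85
ee_pos: [567.9, 1.2, 63.6]
orientation: [1.959, 0.47, -1.959]
ft_force: [0.2, -0.5, 2.4]
width: 0.7
```

Go 2 mm more, to about 61.6 as for the earth pin, then retreat and check.

Call:
apply_moves --increments '[{"gripper": 0, "delta_pos": [0.1, 0, 0], "dr": [0, 0, 0]}, {"gripper": 0, "delta_pos": [0.1, 0, 0], "dr": [0, 0, 0]}, {"gripper": 0, "delta_pos": [0, 0, 0], "dr": [0, 0, 0]}, {"gripper": 0, "delta_pos": [0, 0, 0], "dr": [0, 0, 0]}, {"gripper": 0, "delta_pos": [0, 0, 0], "dr": [0, 0, 0]}]'

```text
t: 8.27
ee_pos: [567.9, 1.2, 61.6]
orientation: [1.959, 0.47, -1.959]
ft_force: [1.2, 0.8, 2.6]
width: 0.5
```

Call:
apply_moves --increments '[{"gripper": 0, "delta_pos": [-0.3, 0, 0], "dr": [0, 0, 0]}, {"gripper": 0, "delta_pos": [-1, 0, 0], "dr": [0, 0, 0]}, {"gripper": 0, "delta_pos": [-1, 0, 0], "dr": [0, 0, 0]}, {"gripper": 0, "delta_pos": [-1, 0.15, 0.35], "dr": [0, 0, 0]}, {"gripper": 0, "delta_pos": [0, 0, 0], "dr": [0, 0, 0]}]'

```text
t: 8.68
ee_pos: [566.3, -2.1, 97.2]
orientation: [1.962, 0.469, -1.956]
ft_force: [-0.1, -0.4, 1.3]
width: 0.6
```

Run:
```python
from h import *
print(ctrl.get_obs()['ee_pos'])
d=cap('wrist');p=pinfit(d,(567,1),52,14);print(np.median(p[:,2]))
```

```text
[566.26493708  -2.1254194   97.1511246 ]
878 lo [555.2 -11.3  50.8] hi [580.3  14.2  53.5] px 233 272 189 222
52.06601808655745
```

The coil pin is down about 8–9 mm. Now the socket pin at about (500,272).

Call:
apply_moves --increments '[{"gripper": 0, "delta_pos": [-2, -2.73, -0.67], "dr": [0, 0, 0]}, {"gripper": 0, "delta_pos": [-1, -2.73, -0.67], "dr": [0, 0, 0]}, {"gripper": 0, "delta_pos": [0, -2.73, -0.67], "dr": [0, 0, 0]}, {"gripper": 0, "delta_pos": [0, -2.73, -0.67], "dr": [0, 0, 0]}, {"gripper": 0, "delta_pos": [0, -2.73, -0.67], "dr": [0, 0, 0]}]'

```text
t: 9.15
ee_pos: [532.8, 136.1, 125.0]
orientation: [1.96, 0.469, -1.959]
ft_force: [-0.6, -0.2, 0.7]
width: 0.3
```

Call:
apply_moves --increments '[{"gripper": 0, "delta_pos": [0, -2.73, -0.67], "dr": [0, 0, 0]}, {"gripper": 0, "delta_pos": [0, -2.73, -0.67], "dr": [0, 0, 0]}, {"gripper": 0, "delta_pos": [0, -2.73, -0.67], "dr": [0, 0, 0]}, {"gripper": 0, "delta_pos": [0, -2.73, -0.67], "dr": [0, 0, 0]}, {"gripper": 0, "delta_pos": [0, -2.73, -0.67], "dr": [0, 0, 0]}]'

```text
t: 9.57
ee_pos: [500.5, 273.1, 124.6]
orientation: [1.959, 0.47, -1.959]
ft_force: [0.1, 0.1, -0.9]
width: 0.6
```

Call:
apply_moves --increments '[{"gripper": 0, "delta_pos": [1, 0, 0], "dr": [0, 0, 0]}, {"gripper": 0, "delta_pos": [1, 0, 0], "dr": [0, 0, 0]}, {"gripper": 0, "delta_pos": [0.5, 0, 0], "dr": [0, 0, 0]}, {"gripper": 0, "delta_pos": [0, 0, 0], "dr": [0, 0, 0]}, {"gripper": 0, "delta_pos": [0, 0, 0], "dr": [0, 0, 0]}]'

```text
t: 9.98
ee_pos: [501.0, 270.6, 98.9]
orientation: [1.958, 0.468, -1.962]
ft_force: [-0.3, -0.1, -0.3]
width: 0.4
```

Run:
```python
from h import *
o=ctrl.get_obs()['ee_pos'];print(o)
d=cap('wrist');p=pinfit(d,(500,272),67,22);p=p[p[:,2]>62]
for n,e in(('f',np.array([.891,.454])),('g',np.array([-.454,.891]))):
    print(n,np.percentile((p[:,:2]-o[:2])@e,[.5,2,50,98,99.5]).round(1))
S=cap('scene')['img']
a=cv2.resize(S[110:220,250:360,::-1],(400,400),interpolation=cv2.INTER_CUBIC)
cv2.imwrite('pics/s1.png',np.hstack([a,cv2.resize(d['img'][:,64:448,::-1],(400,400))]))
```

```text
[501.00879468 270.58803242  98.93305179]
510 lo [494.6 265.9  60.6] hi [512.7 284.2  68.1] px 237 268 196 222
f [-2.1 -0.4  6.9 12.7 13. ]
g [-7.7 -7.2  2.6 12.2 12.7]
```

View pics/s1.png

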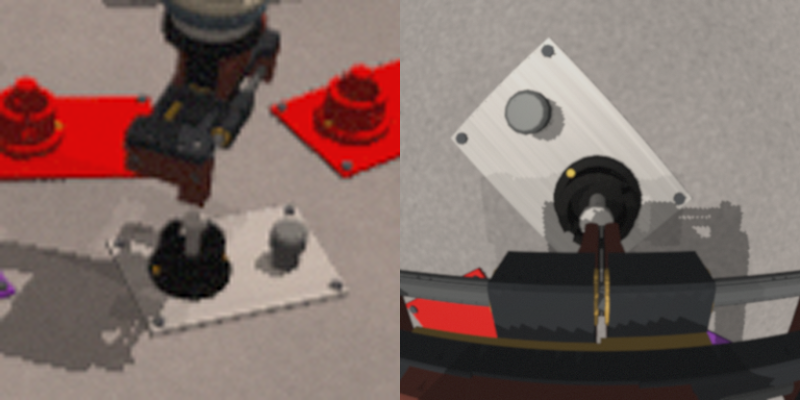

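Wrist: the steel socket pin at (595,213) is directly ahead of the fingertips, about 2 mm off. The plug at (527,112) is clear.

Call:
apply_moves --increments '[{"gripper": 0, "delta_pos": [0.5, -0.17, -0.2], "dr": [0, 0, 0]}, {"gripper": 0, "delta_pos": [0.7, 0, 0], "dr": [0, 0, 0]}, {"gripper": 0, "delta_pos": [0.6, 0, 0], "dr": [0, 0, 0]}, {"gripper": 0, "delta_pos": [0.2, 0, 0], "dr": [0, 0, 0]}, {"gripper": 0, "delta_pos": [0, 0, 0], "dr": [0, 0, 0]}]'

```text
t: 10.5
ee_pos: [501.6, 274.0, 78.7]
orientation: [1.957, 0.47, -1.961]
ft_force: [-0.0, 0.1, 0.2]
width: 0.2
```

Call:
apply_moves --increments '[{"gripper": 0, "delta_pos": [0.1, 0, 0], "dr": [0, 0, 0]}, {"gripper": 0, "delta_pos": [0.1, 0, 0], "dr": [0, 0, 0]}, {"gripper": 0, "delta_pos": [0.1, 0, 0], "dr": [0, 0, 0]}, {"gripper": 0, "delta_pos": [0.1, 0, 0], "dr": [0, 0, 0]}, {"gripper": 0, "delta_pos": [0, 0, 0], "dr": [0, 0, 0]}]'

```text
t: 10.92
ee_pos: [502.3, 274.5, 75.8]
orientation: [1.96, 0.47, -1.959]
ft_force: [0.6, -0.4, 0.1]
width: 0.4
```

Call:
apply_moves --increments '[{"gripper": 0, "delta_pos": [0.1, 0, 0], "dr": [0, 0, 0]}, {"gripper": 0, "delta_pos": [0.1, 0, 0], "dr": [0, 0, 0]}, {"gripper": 0, "delta_pos": [0, 0, 0], "dr": [0, 0, 0]}, {"gripper": 0, "delta_pos": [0, 0, 0], "dr": [0, 0, 0]}, {"gripper": 0, "delta_pos": [0, 0, 0], "dr": [0, 0, 0]}]'

```text
t: 11.33
ee_pos: [502.3, 274.4, 73.7]
orientation: [1.959, 0.47, -1.959]
ft_force: [0.2, 0.3, 3.1]
width: 0.2
```

Call:
apply_moves --increments '[{"gripper": 0, "delta_pos": [0.1, 0, 0], "dr": [0, 0, 0]}, {"gripper": 0, "delta_pos": [0.1, 0, 0], "dr": [0, 0, 0]}, {"gripper": 0, "delta_pos": [0.1, 0, 0], "dr": [0, 0, 0]}, {"gripper": 0, "delta_pos": [0, 0, 0], "dr": [0, 0, 0]}, {"gripper": 0, "delta_pos": [0, 0, 0], "dr": [0, 0, 0]}]'

```text
t: 11.75
ee_pos: [502.3, 274.4, 70.6]
orientation: [1.959, 0.47, -1.959]
ft_force: [0.9, 1.5, 2.4]
width: 0.6
```

Call:
apply_moves --increments '[{"gripper": 0, "delta_pos": [0.1, 0, 0], "dr": [0, 0, 0]}, {"gripper": 0, "delta_pos": [0.1, 0, 0], "dr": [0, 0, 0]}, {"gripper": 0, "delta_pos": [0.1, 0, 0], "dr": [0, 0, 0]}, {"gripper": 0, "delta_pos": [0, 0, 0], "dr": [0, 0, 0]}, {"gripper": 0, "delta_pos": [0, 0, 0], "dr": [0, 0, 0]}]'

```text
t: 12.17
ee_pos: [502.3, 274.4, 67.6]
orientation: [1.959, 0.47, -1.959]
ft_force: [0.9, -0.5, 1.8]
width: 0.3
```

Call:
apply_moves --increments '[{"gripper": 0, "delta_pos": [-0.3, 0, 0], "dr": [0, 0, 0]}, {"gripper": 0, "delta_pos": [-1, 0, 0], "dr": [0, 0, 0]}, {"gripper": 0, "delta_pos": [-1, 0, 0], "dr": [0, 0, 0]}, {"gripper": 0, "delta_pos": [-1, 0.17, 0.2], "dr": [0, 0, 0]}, {"gripper": 0, "delta_pos": [0, 0, 0], "dr": [0, 0, 0]}]'

```text
t: 12.58
ee_pos: [502.3, 272.2, 103.2]
orientation: [1.963, 0.471, -1.956]
ft_force: [0.5, -0.1, 0.5]
width: 0.4
```

Run:
```python
from h import *
print(ctrl.get_obs()['ee_pos'])
d=dict(np.load('wrist.npz'));p=pinfit(d,(502,274),60,9);print(np.median(p[:,2]))
d=cap('wrist');p=pinfit(d,(502,274),60,9);print(np.median(p[:,2]))
```

```text
[502.26031971 272.24054029 103.21247639]
302 lo [496.6 267.1  65.6] hi [510.5 282.6  68. ] px 239 265 201 219
66.90817177705972
352 lo [496.9 266.2  56.6] hi [510.6 282.5  59.5] px 241 266 198 215
58.02896228453247
```

The socket pin is down about 8.5 mm. I raise the arm and do a final check.

Call:
apply_moves --increments '[{"gripper": 0, "delta_pos": [-2, 0, 0], "dr": [0, 0, 0]}, {"gripper": 0, "delta_pos": [-2, 0, 0], "dr": [0, 0, 0]}, {"gripper": 0, "delta_pos": [-2, 0, 0], "dr": [0, 0, 0]}, {"gripper": 0, "delta_pos": [-1, 0, 0], "dr": [0, 0, 0]}, {"gripper": 0, "delta_pos": [0, 0, 0], "dr": [0, 0, 0]}]'

```text
t: 13.05
ee_pos: [502.4, 272.6, 172.9]
orientation: [1.964, 0.471, -1.956]
ft_force: [0.2, 0.4, 0.3]
width: 0.2
```

Run:
```python
from h import *
S=cap('scene')
for P,r in(((131.7,256.6),0),((243.6,225.2),0),((302.9,170.4),0)):
    u,v=P;q=[world(S,u+i,v+j)[2] for i in(-1,0,1) for j in(0,1,2)];print(np.round(np.median(q),1))
cv2.imwrite('pics/end.png',cv2.resize(S['img'][...,::-1],(800,600),interpolation=cv2.INTER_CUBIC))
```

```text
55.8
54.4
58.4
```

View pics/end.png

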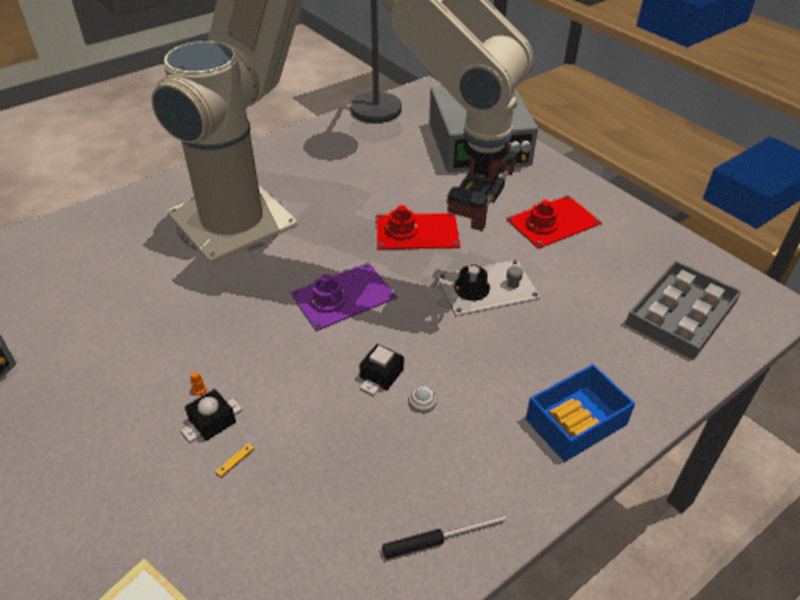

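The scene view shows the boot (198,383), bar (235,460), lamp (423,397) and plug (514,275) where they were at the start. All three pins are visibly lower, and the arm is clear.

```bash
python3 -c "
from workcell import ctrl
print(ctrl.close_job())"
```

```text
the job is handed in; nothing more can be done
None
```

I pressed the three pins in the safe order (earth, coil, socket) with the closed fingertips, and handed the job in at about 13 s of the 48 s allowed.

- **Pin depth:** after each release the wrist camera showed the pin staying down: earth about 7.7 mm, coil about 8–9 mm and socket about 8.5 mm. The final scene picture agreed roughly: head tops about 54–58 mm above the bench, against 62, 62 and 68 mm with the pins up. Its heights were rougher, reading the earth pin only about 6 mm down.
- **Force:** at the end of each step while pressing, the measured force was at most about 3 N. That is a little below the 4.5 N or so expected at that depth. The sensor reading scatters by about 1 N, and the depth readings confirm the travel.
- **Loose parts:** the plug, bar, boot and lamp look unmoved in the last picture. I compared them by eye with the first one and did not measure the shift.

The hand-in call gave no verdict.

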